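# Put the rinsed bottle and vials to dry

## Task

Put the washed glassware to dry: first turn the open square brown bottle that lies on the grey draining board neck down, slide its neck over the empty leaning peg until the mouth rests on the peg's collar, and let go. Then fold the end gate of the aluminium rinse pan all the way down, tip the pan by its black handle so that both small capped bottles slide out over the gate into the white basket, and set the pan back down level with the gate left down. Do not tip the pan before the gate is down, and leave the other things where they stand.

Things in the scene. Friction and masses are not known exactly. Their poses are not given: they have to be found in the camera images.
- bottle_grip (a point): Centre of the square body of the open, empty dark brown bottle (about 130 g) that lies on the draining board. Body 108 mm long, 56 x 56 mm; 10 mm shoulder; round neck 32 mm long, 36 mm diameter; 150 mm in all. Axes: x along the bottle from neck to closed base, y across, z up while it lies. Base end 54 mm along +x, mouth 96 mm along -x. Its top face starts 72 mm above the table.
- bottle_mouth (a point): Centre of the bottle's open mouth (bore 28 mm, lip 40 mm outside), at the outer end of the neck, on its axis; same axes as bottle_grip.
- board: Fixed grey draining board, 190 x 100 mm (x, y), 16 mm high with its ribs, on which the bottle lies. Origin: centre of its underside.
- peg_seat (a point): Empty white peg, fixed, leaning 30 degrees from vertical. This point: centre of the upper face of the round collar at its foot (48 mm diameter, 6 mm thick), 59 mm above the table, where the bottle's mouth comes to rest. Axes: z along the peg to its tip, y level, x in the plane of the lean. With the bottle seated, its body centre is 96 mm along z; released, it sags a few degrees on the loose peg.
- peg_tip (a point): Tip of the same peg, 80 mm along its axis from peg_seat. The peg tapers from 22 mm diameter at the collar to 15 mm at 72 mm and ends in a blunt dome.
- stand: White base plate of that peg, 150 x 120 mm (x, y), 20 mm high, fixed; the peg leans to its +x side. Origin on its underside, 20 mm from the plate's centre towards -x. A second stand near the far right corner already carries a round bottle and is no part of the job.
- pan_hinge (a point): Middle of the hinge line of the rinse pan, fixed, 100 mm above the table, at the gate end, level with the pan's floor. Axes: x level, pointing outwards through the gate over the basket; y along the hinge; z up. The pan lies to -x: 160 mm long, 128 mm wide outside, walls 34 mm above its floor. Pan and gate both turn about this line.
- pan_handle (a point): Middle of the pan's handle: a round black bar, 14 mm diameter, 86 mm free length between its side arms, parallel to the hinge, 43 mm clear beyond the pan's closed end wall. With the pan level it is 208 mm from pan_hinge along -x and 20 mm above it (120 mm above the table).
- pan (a joint): Tip angle of the pan (rad): 0 level, resting on its support, grows as the handle is raised, stop at 0.95. The pan weighs about 0.45 kg and falls back by itself if let go. The small bottles start to slide at about 0.3 to 0.35 rad.
- gate_tab (a point): Top edge, inner face, middle of the gate's tab. The gate is a 4 mm aluminium plate across the open end of the pan, 118 mm wide and 37 mm high, with a tab 50 mm wide in its middle that reaches 75 mm above the hinge line; this point is 70 mm above it with the gate shut.
- gate (a joint): Gate angle (rad) relative to the pan: 0 upright (shut), grows as the tab is pushed outwards (along x of pan_hinge) and down; stop at 1.57, where the gate lies flat in line with the pan's floor. A stiff hinge (about 0.06 N m): it stays where it is left. It starts between 0 and 0.25.
- vial0_center (a point): Centre of one of the two small square brown bottles with black caps lying in the pan, closed, 64 mm long, 28 x 28 mm, about 50 g. Axes: x along it, away from the cap.
- vial1_center (a point): Centre of the other small capped bottle in the pan, the same size.
- basket_floor (a point): Centre of the floor of the fixed white drain basket under the gate; axes as pan_hinge. Inside 190 mm along x and 140 mm along y; near and side walls 50 mm high, far wall 100 mm.
- brown_a: Bystander: round brown bottle with black cap, 62 mm diameter, 130 mm high; origin at its base centre.
- brown_b: Bystander: a round brown bottle of the same kind.
- brown_c: Bystander: smaller round brown bottle with black cap, 48 mm diameter, 85 mm high; origin at its base centre.
- jar: Bystander: white jar, 52 mm diameter, 75 mm high; origin at its base centre.
- beaker: Bystander: grey plastic beaker, 70 mm diameter, 85 mm high; origin at its base centre.
Mind the look-alikes: they are no part of the job. Leave any green or yellow look-alike of the stand alone. Leave any red look-alike of the part that bears bottle_grip alone.

How it is judged:
By the outcome, as a careful person would: the job done as asked, in the order asked, and still so for the second after the job is handed in, with the robot touching nothing.
It also fails if it takes over 67 s, if anything falls off the work surface, if the arm or the gripper's body presses on something with over 40 N, if the wrist force passes 120 N, or if a joint passes its speed limit or range.

## Robot

A 6-joint arm with a two-finger parallel gripper is mounted at the origin on the work surface. World frame = base frame: x ahead of the robot, y to its left, z up, the work surface at z = 0. Lengths are in m, angles in rad, forces in N, time in s.
With the tool pointing down it reaches from about 0.325 to 0.875 m from the base axis. Payload 4.4 kg.
Tool frame: the origin (TCP) lies between the finger pads; the fingertips stand robot.tips_ahead ahead of it and the grasp point (between the pads) lies 11 mm behind it (robot.tips_ahead is the distance from the TCP to the fingertips, in m); z points along the fingers, y is the line along which they close (so a half turn about z gives the same grasp; the last joint's range is limited). The gripper opens to 85 mm and grips with 20 to 120 N. Pads are 22 mm wide; open, the fingers measure 114 mm over their backs; the gripper's body (76 mm by 85 mm) begins 54 mm behind the grasp point. The pads swing forward as they close: fully open they stand 13 mm farther back than shut.
Start: joints at [0.99, 0.207, 1.542, -0, 1.393, -0.15], TCP at [0.24, 0.522, 0.239] pointing down, gripper open.
Joint ranges: [-2.73, 2.73], [-0.86, 2.22], [0.23, 2.46], [-1.11, 4.25], [0.08, 2.63], [-2.82, 2.82]. Speed limits (rad/s): [2.79, 2.79, 3.14, 3.14, 3.14, 3.14].

## Interface

Orientations are given as a 3x3 rotation matrix whose columns are the frame's x, y, z axes.
In Python, from bench import robot, snapshot gives the robot as it stands.
- The arm moves only by the tool carry_out, never from a script. Its argument "series" is text: rows parted by semicolons, each of 6 numbers parted by spaces: the shift along the tool's x, y, z in m, then the turn, a rotation vector about the tool's x, y, z in rad. In form: dx dy dz wx wy wz; .... A call has 1 to 20 rows; each row is the pose to reach, as a shift and turn from the pose commanded when the call began, along the tool's axes at that moment; what a row does not reach only later rows make up. A row lasts 1/12 s, in which the tool goes at most 41.7 mm and 7.16 degrees, less where a joint would pass 70% of its speed; a pose out of reach is approached as far as the arm can. A call with a gripper value outside its range is refused whole. "jaw" is the gripper command: -1 is shut, 1 is fully open, values between are in proportion, set as the call begins (left out, the last holds). The fingers move at their own pace and stop on an object; the grip force is fixed at half the most. Time passes only in rows, so rows that repeat a pose let the fingers close. It gives the time, the measured TCP pose, the force, the opening and the grip force at its end, in the units of the state.
- robot.read_state(): the state, without advancing time (a new reading comes with each control period).
- snapshot(name): name is "scene" or "top" or "wrist"; returns a dict with "color" (400x640x3 uint8, blue, green, red), "K" (3x3 intrinsics, pixels), "position" and "rotation" of the camera in the world; the wrist camera has in their place "mount" (4x4, takes a point from camera to tool coordinates, whose origin is the TCP and whose axes are the flange's). Camera axes: x right, y up, looking along -z (the intrinsics and any distortion apply to the point x, -y, -z); pixel columns grow to the right and rows downward; lengths in m; the calibration is good to about 2 mm. The wrist camera is an equidistant fisheye: a pixel r from the principal point sees the ray r / f radians off the axis. A picture is of the moment at which its call begins: read the wrist's pose just before it. There is no depth.
- robot.hand_in(): hands the job in; it is judged then, once.
The state is a dict: "time": time; "joint_positions": joint angles; "joint_vel": joint speeds; "joint_torque": joint torques, N m; "ee_pos": TCP position; "orientation": TCP orientation; "ft_force": force on the tool from outside, world axes, zero at the start; "moment": the same for the moment, N m; "gripper_width": finger opening in m; "grasp_force": force on a finger pad.
Only numpy, scipy, OpenCV 4.12 (cv2) and the standard library are available. Lean on these libraries where they do the work, as an engineer would, in place of code of your own. Each camera call takes 0.05 s, during which the arm holds its last target. There are 200 camera calls.

## Working session

There is one attempt and no reset: what is moved stays moved. The work goes in short steps, Python scripts to look and compute and a tool call to move; the robot and the scene stay as the last step left them, time stands still between calls to the robot, and variables do not carry over. Pictures are saved under pics/ and viewed, at most 10 in all, crops included, and the job is handed in when it is done.

Besides the shell and the picture viewer there is one more tool, called after "Call:" by a JSON object that holds its "method" and its "body". carry_out: Moves the arm, as the interface text tells. Its arguments: {"type":"object","properties":{"series":{"type":"string"},"jaw":{"type":"number"}},"required":["series"]}

```bash
mkdir -p pics; ls; python3 - <<'E'
from bench import robot,snapshot
import cv2,pickle
s=robot.read_state();print(s['ee_pos'],s['orientation'],robot.tips_ahead)
for n in("scene","top","wrist"):
    d=snapshot(n);pickle.dump((d,s),open(f'pics/{n}0.pkl','wb'));cv2.imwrite(f'pics/{n}0.png',d['color']);print(n,d['K'],d.get('position'),d.get('rotation'),d.get('mount'))
E
```

```text
pics
[0.23970715 0.52183312 0.23811706] [[-9.08628251e-01  4.17604020e-01 -1.25820277e-03]
 [ 4.17605778e-01  9.08626277e-01 -1.92456006e-03]
 [ 3.39532076e-04 -2.27414239e-03 -9.99997356e-01]] 0.008
scene [[467.23726098   0.         322.65323258]
 [  0.         467.23726098 196.85659203]
 [  0.           0.           1.        ]] [ 1.14267726 -0.99700601  1.07311969] [[ 0.84569374 -0.33281393  0.41717741]
 [ 0.5336629   0.53099072 -0.65821939]
 [-0.00245275  0.77928412  0.62666597]] None
top [[381.01117661   0.         318.94691909]
 [  0.         381.01117661 201.17497623]
 [  0.           0.           1.        ]] [ 0.3850881  -0.01084208  1.1020376 ] [[ 0.01175071  0.98813848 -0.15311522]
 [-0.99986638  0.01335163  0.00943161]
 [ 0.01136407  0.15298393  0.98816333]] None
wrist [[309.70691629   0.         318.99987899]
 [  0.         309.70691629 200.42768822]
 [  0.           0.           1.        ]] None None [[-1.14638606e-03  9.59655110e-01  2.81177444e-01  7.12907139e-02]
 [ 9.99999339e-01  1.12458992e-03  2.38877044e-04  1.04576112e-03]
 [-8.69697440e-05  2.81177532e-01 -9.59655765e-01 -1.33356512e-01]
 [ 0.00000000e+00  0.00000000e+00  0.00000000e+00  1.00000000e+00]]
```

View pics/scene0.png

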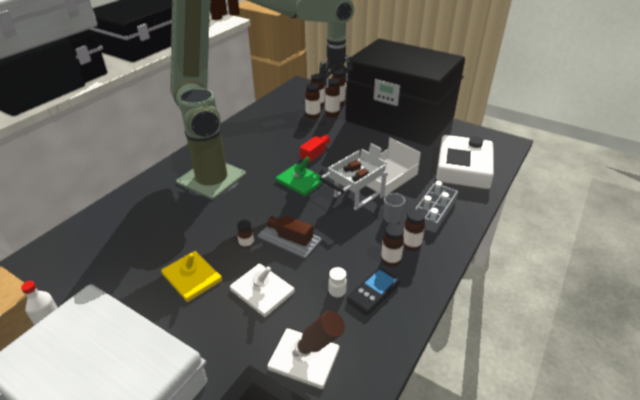

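View pics/top0.png

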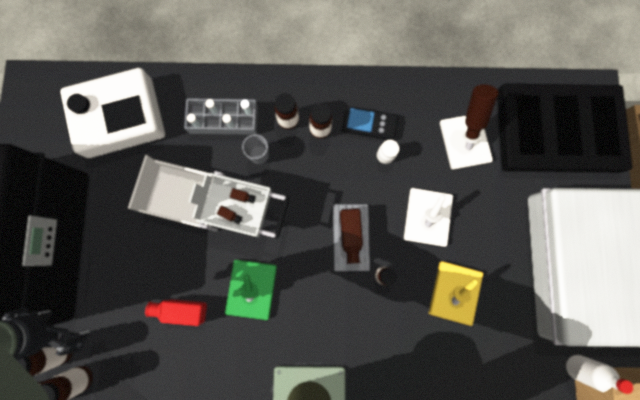

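The scene view shows the brown square bottle on the grey board at (293,232), and the white stand with its empty peg at (262,287). The pan is at (360,175), with the white basket at (400,165).

Look-alikes, with top-view pixels:
- **Bottles:** the red one at (178,313) doesn't match. The brown one on the grey board at (351,235) does.
- **Stands:** green (250,290), yellow (457,293) and white with a round bottle (468,135) don't match. The empty white one at (429,217) does.

I'll confirm these in enlarged crops.

```bash
python3 - <<'E'
import cv2
t=cv2.imread('pics/top0.png');s=cv2.imread('pics/scene0.png')
a=cv2.resize(t[175:285,315:475],(800,550),interpolation=cv2.INTER_CUBIC)
b=cv2.resize(t[140:250,120:290],(800,518),interpolation=cv2.INTER_CUBIC)
c=cv2.resize(s[130:250,220:440],(800,436),interpolation=cv2.INTER_CUBIC)
f=lambda im:cv2.convertScaleAbs(im,alpha=1.5,beta=15)
cv2.imwrite('pics/c1.png',f(a));cv2.imwrite('pics/c2.png',f(b));cv2.imwrite('pics/c3.png',f(c))
E
```

```text
(no output)
```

View pics/c1.png

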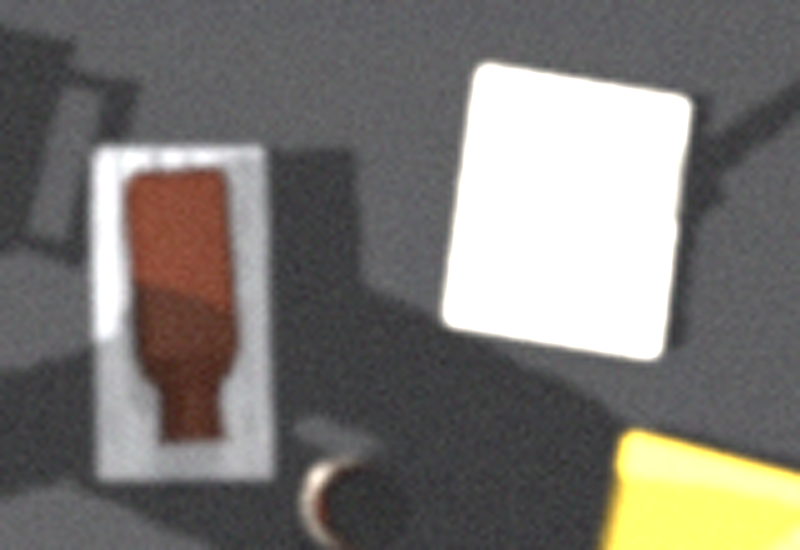

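View pics/c2.png

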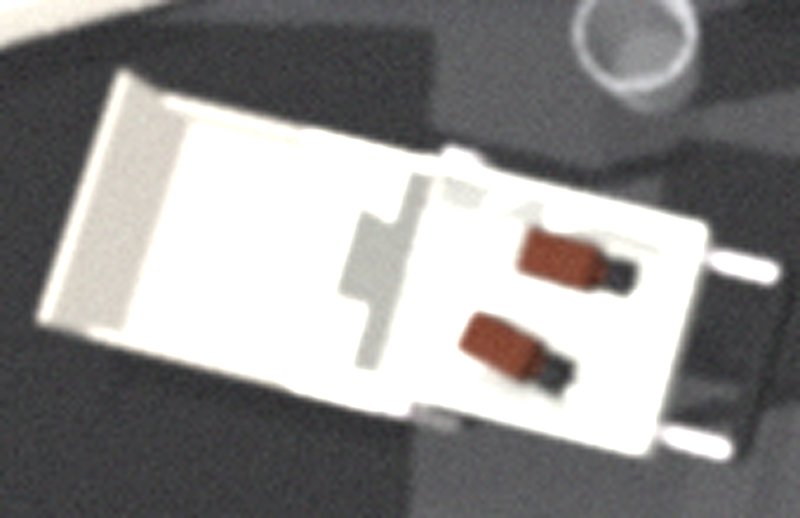

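The crops confirm both. The brown bottle lies on the grey board with its neck towards the robot. The white stand at crop centre (568,212) is empty. The pan gate tab is at crop (370,255) and both vials lie in the pan. Next I'll measure the bottle and stand, and view the peg with better contrast.

```bash
cat > h.py <<'E'
import numpy as np,cv2,pickle
def ray(d,uv):
    uv=np.atleast_2d(uv).astype(float);K=d['K']
    v=np.c_[(uv[:,0]-K[0,2])/K[0,0],-(uv[:,1]-K[1,2])/K[1,1],-np.ones(len(uv))]
    v=v@np.array(d['rotation']).T
    return np.array(d['position']),v/np.linalg.norm(v,axis=1)[:,None]
def wray(d,s,uv):
    uv=np.atleast_2d(uv).astype(float);K=d['K'];M=np.array(d['mount'])
    p=(uv-K[:2,2])/K[0,0];r=np.linalg.norm(p,axis=1)+1e-12
    v=np.c_[p[:,0]/r*np.sin(r),-p[:,1]/r*np.sin(r),-np.cos(r)]
    R=np.array(s['orientation'])
    return np.array(s['ee_pos'])+R@M[:3,3], v@(R@M[:3,:3]).T
def plane(cv,z): c,v=cv; return c+v*((z-c[2])/v[:,2])[:,None]
def tri(rays):
    A=0;b=0
    for c,v in rays:
        v=v[0];P=np.eye(3)-np.outer(v,v);A=A+P;b=b+P@c
    x=np.linalg.solve(A,b);return x,[np.linalg.norm((np.eye(3)-np.outer(v[0],v[0]))@(x-c)) for c,v in rays]
def proj(d,X):
    q=(np.atleast_2d(X)-d['position'])@np.array(d['rotation']);K=d['K']
    return np.c_[K[0,2]-K[0,0]*q[:,0]/q[:,2],K[1,2]+K[1,1]*q[:,1]/q[:,2]]
def load(n): return pickle.load(open(f'pics/{n}.pkl','rb'))
E
python3 - <<'E'
from h import *
t,_=load('top0');s,_=load('scene0')
I=t['color'].astype(int)
# bottle
m=((I[...,2]-I[...,0]>12)).astype(np.uint8);m[:200]=0;m[268:]=0;m[:,:333]=0;m[:,368:]=0
cs=max(cv2.findContours(m,0,2)[0],key=cv2.contourArea);print('area',cv2.contourArea(cs),cv2.boundingRect(cs))
for r in range(206,268,4):
    x=np.where(m[r])[0]
    if len(x): P=plane(ray(t,[(x[0]-.5,r),(x[-1]+.5,r)]),0.072);print(r,x[0],x[-1],P[:,:2].round(4).tolist())
g=I.min(2);w=(g>120).astype(np.uint8);w[:180]=0;w[255:]=0;w[:,:398]=0;w[:,460:]=0
c=max(cv2.findContours(w,0,2)[0],key=cv2.contourArea);q=cv2.approxPolyDP(cv2.convexHull(c),4,True)[:,0];print('stand',q.tolist(),plane(ray(t,q),0.02).round(4).tolist())
rr=cv2.minAreaRect(plane(ray(t,c[:,0]),0.02)[:,:2].astype(np.float32)*1000);print(rr)
def st(im,lo,hi,sz): return cv2.resize(np.clip((im.astype(float)-lo)/(hi-lo)*255,0,255).astype(np.uint8),sz,interpolation=cv2.INTER_CUBIC)
a=st(t['color'][180:255,395:465],130,255,(400,429));b=st(s['color'][255:325,222:302],110,255,(400,350))
b=cv2.copyMakeBorder(b,0,79,0,0,0);cv2.imwrite('pics/c4.png',np.hstack([a,b]))
E
```

```text
area 912.5 (340, 209, 23, 54)
210 341 359 [[0.5211, -0.0798], [0.5218, -0.1316]]
214 340 360 [[0.5101, -0.0771], [0.5109, -0.1343]]
218 340 360 [[0.4992, -0.0771], [0.4999, -0.1343]]
222 340 360 [[0.4882, -0.0771], [0.489, -0.1342]]
226 341 361 [[0.4774, -0.0799], [0.4781, -0.1369]]
230 341 361 [[0.4666, -0.0799], [0.4673, -0.1368]]
234 342 361 [[0.4558, -0.0827], [0.4565, -0.1368]]
238 342 361 [[0.445, -0.0827], [0.4457, -0.1367]]
242 343 362 [[0.4343, -0.0854], [0.435, -0.1393]]
246 343 361 [[0.4236, -0.0854], [0.4242, -0.1366]]
250 345 359 [[0.413, -0.0908], [0.4135, -0.1311]]
254 347 358 [[0.4024, -0.0962], [0.4028, -0.1284]]
258 348 358 [[0.3918, -0.0989], [0.3922, -0.1284]]
262 348 358 [[0.3813, -0.0989], [0.3816, -0.1283]]
stand [[411, 188], [452, 195], [445, 246], [404, 239]] [[0.595, -0.2874, 0.02], [0.576, -0.4058, 0.02], [0.4291, -0.3798, 0.02], [0.4474, -0.2638, 0.02]]
((512.4368896484375, -334.04705810546875), (127.00533294677734, 154.6793670654297), 81.19029235839844)
```

View pics/c4.png

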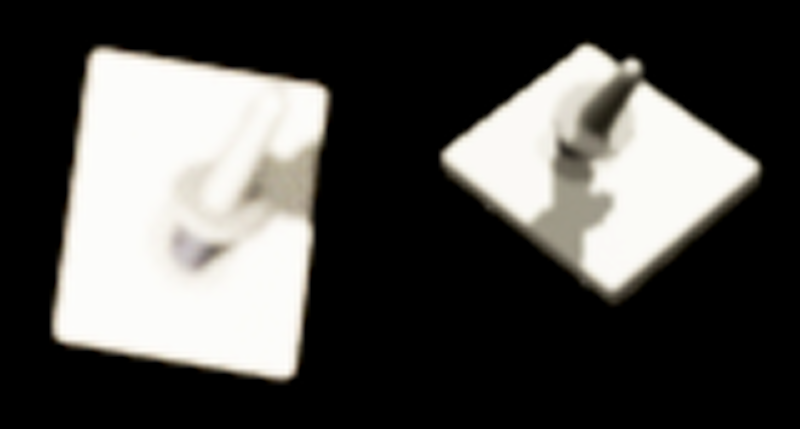

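The peg crop shows the dome tip at top-view pixel (442.3,197.5) and scene pixel (268.6,268.2). The peg leans away from the robot. I'll triangulate the tip and plan the approach.

```bash
cat >> h.py <<'E'
from scipy.spatial.transform import Rotation as Ro
def go(p,R):
    from bench import robot
    s=robot.read_state();R0=np.array(s['orientation'])
    print('shift',(R0.T@(np.array(p)-s['ee_pos'])).round(4),'turn',Ro.from_matrix(R0.T@R).as_rotvec().round(4))
def Rdown(a,tilt=0):  # tool x at azimuth a(deg), tool z tilted from down towards a by tilt deg
    return Ro.from_euler('z',a,degrees=True).as_matrix()@Ro.from_euler('y',-tilt,degrees=True).as_matrix()@np.diag([1.,-1,-1])
E
python3 - <<'E'
from h import *
t,_=load('top0');s,_=load('scene0')
print('tip',tri([ray(t,(442.3,197.5)),ray(s,(268.6,268.2))]))
d=np.array([np.cos(np.radians(-8.8)),np.sin(np.radians(-8.8)),0]);o=np.array([.5124,-.334,0])-.02*d
for off in(.0225,.034): 
    seat=o+off*d+[0,0,.059];tip=seat+.08*(.5*d+[0,0,.866]);print('pred seat',seat,'tip',tip,proj(t,tip),proj(s,tip))
go([.4705,-.1095,.24],Rdown(4.5))
E
```

```text
tip (array([ 0.55123402, -0.34150014,  0.1244892 ]), [np.float64(0.000796454584761935), np.float64(0.0007964545847618963)])
pred seat [ 0.51487057 -0.33438246  0.059     ] tip [ 0.55439971 -0.3405019   0.12828   ] [[442.15223327 195.8197387 ]] [[269.35341284 267.48249304]]
pred seat [ 0.5262352 -0.3361418  0.059    ] tip [ 0.56576433 -0.34226124  0.12828   ] [[442.66046496 191.52946845]] [[272.31091109 269.55598373]]
shift [-0.4733 -0.4774 -0.0009] turn [-1.0000e-03  2.3000e-03  2.6322e+00]
```

Call:
{"method": "carry_out", "body": {"series": "-0.024 -0.024 0 0 0 0.12; -0.048 -0.048 0 0 0 0.24; -0.072 -0.072 0 0 0 0.36; -0.096 -0.096 0 0 0 0.48; -0.12 -0.12 0 0 0 0.6; -0.144 -0.144 0 0 0 0.72; -0.168 -0.168 0 0 0 0.84; -0.192 -0.192 0 0 0 0.96; -0.216 -0.216 0 0 0 1.08; -0.24 -0.24 0 0 0 1.2; -0.264 -0.264 0 0 0 1.32; -0.288 -0.288 0 0 0 1.44; -0.312 -0.312 0 0 0 1.56; -0.336 -0.336 0 0 0 1.68; -0.36 -0.36 0 0 0 1.8; -0.384 -0.384 0 0 0 1.92; -0.408 -0.408 0 0 0 2.04; -0.432 -0.434 0 0 0 2.16; -0.456 -0.46 0 0 0 2.28; -0.473 -0.477 0 0 0 2.4", "jaw": 1}}

```text
time: 1.82
ee_pos: [0.471, -0.1114, 0.2391]
orientation: [[0.955, 0.298, 0.0], [0.298, -0.955, -0.001], [-0.0, 0.001, -1.0]]
ft_force: [-0.7, 0.4, 0.9]
gripper_width: 0.0854
grasp_force: 0.0
```

Call:
{"method": "carry_out", "body": {"series": "0 0 0 0 0 0.12; 0 0 0 0 0 0.23; 0 0 0 0 0 0.23; 0 0 0 0 0 0.23"}}

```text
time: 2.15
ee_pos: [0.4704, -0.1085, 0.2389]
orientation: [[0.997, 0.083, -0.001], [0.083, -0.997, 0.0], [-0.001, -0.0, -1.0]]
ft_force: [0.2, -0.3, 0.1]
gripper_width: 0.085
grasp_force: 0.0
```

```bash
python3 - <<'E'
from h import *
from bench import robot,snapshot
s=robot.read_state();w=snapshot('wrist');pickle.dump((w,s),open('pics/wrist1.pkl','wb'))
print(s['time'],s['ee_pos'],s['joint_positions'])
cv2.imwrite('pics/w1.png',cv2.convertScaleAbs(w['color'],alpha=1.3,beta=10))
I=w['color'].astype(int);m=((I[...,2]-I[...,0]>12)&(I[...,2]>1.3*I[...,1])).astype(np.uint8)
for c in cv2.findContours(m,0,2)[0]:
    if cv2.contourArea(c)>1500:
        print(cv2.boundingRect(c)); P=plane(wray(w,s,c[:,0]),.072)[:,:2]; print(cv2.minAreaRect((P*1000).astype(np.float32)))
        print(P.min(0),P.max(0))
go([.4705,-.1095,.04],Rdown(4.5))
E
```

```text
2.15 [ 0.47044654 -0.10845849  0.23890384] [-4.06100353e-01  8.89911142e-03  1.76040872e+00  1.01197827e-05
  1.37310094e+00  1.08131333e+00]
(22, 262, 67, 52)
((278.07666015625, 308.80010986328125), (178.5205841064453, 90.70929718017578), 86.06336212158203)
[0.23082106 0.21746963] [0.32234704 0.39868077]
(293, 127, 56, 138)
((455.2448425292969, -109.78079223632812), (146.25177001953125, 53.985687255859375), 4.196887969970703)
[ 0.38180571 -0.13819821] [ 0.52945761 -0.07927121]
shift [-0.      0.0013  0.199 ] turn [-0.0003  0.0004  0.0051]
```

View pics/w1.png

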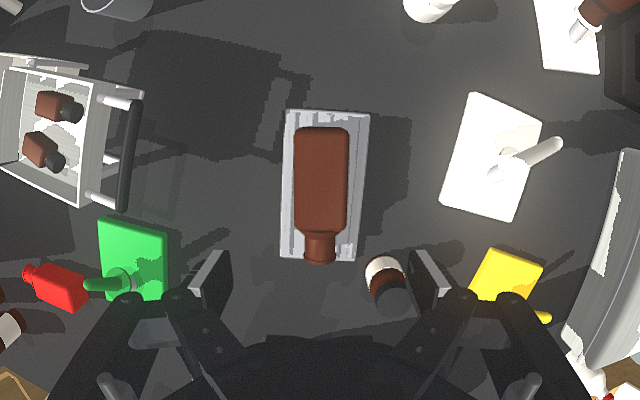

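The wrist view shows the bottle at (321,195), centred between the fingers and turned about 4.2°. The white stand is at (490,155) and the pan handle at (131,155), which agrees with my measurements. I'll descend and grip.

Call:
{"method": "carry_out", "body": {"series": "0 0 0.03 0 0 0; 0 0 0.065 0 0 0; 0 0 0.1 0 0 0; 0 0 0.13 0 0 0; 0 0 0.155 0 0 0; 0 0 0.175 0 0 0; 0 0 0.19 0 0 0; 0 0 0.199 0 0 0; 0 0 0.199 0 0 0"}}

```text
time: 2.95
ee_pos: [0.469, -0.1074, 0.0384]
orientation: [[0.997, 0.083, -0.004], [0.083, -0.997, 0.002], [-0.004, -0.002, -1.0]]
ft_force: [-0.7, 0.9, -0.5]
gripper_width: 0.0856
grasp_force: 0.0
```

Call:
{"method": "carry_out", "body": {"series": "0 0 0 0 0 0; 0 0 0 0 0 0; 0 0 0 0 0 0; 0 0 0 0 0 0; 0 0 0 0 0 0; 0 0 0 0 0 0; 0 0 0 0 0 0; 0 0 0 0 0 0", "jaw": -1}}

```text
time: 3.62
ee_pos: [0.4723, -0.1091, 0.0419]
orientation: [[0.997, 0.081, 0.003], [0.081, -0.997, -0.001], [0.003, 0.002, -1.0]]
ft_force: [-0.0, 0.3, 7.6]
gripper_width: 0.0556
grasp_force: 64.2
```

Call:
{"method": "carry_out", "body": {"series": "0 0 -0.01 0 0 0; 0 0 -0.03 0 0 0; 0 0 -0.06 0 0 0; 0 0 -0.1 0 0 0; 0 0 -0.14 0 0 0; 0 0 -0.18 0 0 0; 0 0 -0.22 0 0 0; 0 0 -0.24 0 0 0; 0 0 -0.25 0 0 0; 0 0 -0.25 0 0 0; 0 0 -0.25 0 0 0"}}

```text
time: 4.53
ee_pos: [0.4699, -0.1082, 0.2892]
orientation: [[0.997, 0.081, -0.002], [0.081, -0.997, 0.001], [-0.002, -0.001, -1.0]]
ft_force: [0.5, 0.5, -1.0]
gripper_width: 0.0552
grasp_force: 63.6
```

```bash
python3 - <<'E'
from h import *
from bench import robot,snapshot
s=robot.read_state();w=snapshot('wrist');pickle.dump((w,s),open('pics/wrist2.pkl','wb'))
print(s['time'],s['ee_pos'],s['orientation'],s['gripper_width'],s['grasp_force'])
I=w['color'].astype(int);m=((I[...,2]-I[...,0]>12)&(I[...,2]>1.3*I[...,1])).astype(np.uint8)
R=np.array(s['orientation']);b=R[:,0]
for c in cv2.findContours(m,0,2)[0]:
    if cv2.contourArea(c)>4000:
        print(cv2.boundingRect(c))
        for h in(.033,.005): # height of top face / axis above TCP
            P=(plane(wray(w,s,c[:,0]),s['ee_pos'][2]+h)-s['ee_pos'])@R; print(h,P[:,:2].min(0),P[:,:2].max(0),cv2.minAreaRect((P[:,:2]*1000).astype(np.float32)))
E
```

```text
4.5333 [ 0.46991984 -0.10816188  0.28921301] [[ 9.96737486e-01  8.06939539e-02 -1.69422384e-03]
 [ 8.06952018e-02 -9.96738592e-01  6.81476401e-04]
 [-1.63370726e-03 -8.15968808e-04 -9.99998333e-01]] 0.05515901198139009 63.63861322402954
(246, 148, 148, 194)
0.033 [-0.02023541 -0.02629047] [0.06060933 0.02443725] ((20.08892822265625, -0.8879356384277344), (80.9022216796875, 50.53292465209961), 0.32756468653678894)
0.005 [-0.04605388 -0.03340895] [0.05737383 0.03148892] ((5.534564971923828, -0.9105415344238281), (103.50123596191406, 64.64866638183594), 0.3275613784790039)
```

The bottle is gripped (opening 55 mm, 64 N). I'll refine the stand from the wrist picture and plan the pre-insertion pose.

```bash
python3 - <<'E'
from h import *
w,s=load('wrist1')
g=w['color'].min(2);m=(g>150).astype(np.uint8);M=np.zeros_like(m);M[85:228,432:545]=1;m*=M
c=max(cv2.findContours(m,0,2)[0],key=cv2.contourArea)
P=plane(wray(w,s,c[:,0]),.02)[:,:2]*1000
# edges: robust: drop peg (sticks out right side lower)
u=c[:,0];k=~((u[:,0]>515)&(u[:,1]>128)&(u[:,1]<170))
print(cv2.minAreaRect(P[k].astype(np.float32)))
# tip
k2=m.copy();k2[:,:540]=0
q=u[u[:,0]>540];print('tip right px',u[u[:,0].argmax()])
d=np.array([np.cos(np.radians(-8.8)),np.sin(np.radians(-8.8)),0]);pz=.5*d+[0,0,.866]
for seat in([.5149,-.3344,.059],):
  for l in(.246,.096): 
    p=np.array(seat)+l*pz+.0025*Rdown(-8.8,60)[:,2];print(l,p);go(p,Rdown(-8.8,60))
E
```

```text
((511.56207275390625, -329.7336730957031), (125.03865814208984, 147.94004821777344), 81.12366485595703)
tip right px [544 157]
0.246 [ 0.63859167 -0.35354848  0.270786  ]
shift [0.1489 0.2585 0.0161] turn [-0.1242  1.0463  0.2118]
0.096 [ 0.56447454 -0.34207454  0.140886  ]
shift [0.0765 0.2414 0.1463] turn [-0.1242  1.0463  0.2118]
```

```bash
python3 - <<'E'
from h import *
t,_=load('top0');sc,_=load('scene0');w,s=load('wrist1')
q=[(230.6,286.6),(259.4,264),(293.6,288.6),(264.6,313)]
P=plane(ray(sc,q),.02);print('scene plate',P.mean(0),P.round(3).tolist())
g=w['color'].min(2)
for r in range(134,150,2): print(r,''.join('#' if v>150 else '.' for v in g[r,520:575]))
for uv in((558,142),(560,141)): print(tri([ray(t,(442.3,197.5)),ray(sc,(268.6,268.2)),wray(w,s,uv)]))
print(tri([ray(t,(442.3,197.5)),wray(w,s,(559,142))]),tri([ray(sc,(268.6,268.2)),wray(w,s,(559,142))]))
E
```

```text
scene plate [ 0.51603716 -0.33864564  0.02      ] [[0.437, -0.385, 0.02], [0.453, -0.27, 0.02], [0.596, -0.293, 0.02], [0.578, -0.406, 0.02]]
134 ####################...................................
136 ###################....................................
138 ##################....................###..............
140 ##################.....................####............
142 #################.....................#####............
144 ################......................#####............
146 #############........................#####.............
148 ########.............................###...............
(array([ 0.55071035, -0.34122073,  0.12382315]), [np.float64(0.0009559988921170135), np.float64(0.0009948808476970099), np.float64(0.0008169617709653458)])
(array([ 0.55136674, -0.34172579,  0.1250461 ]), [np.float64(0.0008451579178489635), np.float64(0.0008883027609804742), np.float64(0.0004150485775119464)])
(array([ 0.55045533, -0.34208614,  0.12404641]), [np.float64(0.00023609952291054562), np.float64(0.00023609952291041902)]) (array([ 0.55094605, -0.34110424,  0.12439771]), [np.float64(0.0008320200985083642), np.float64(0.0008320200985083114)])
```

Call:
{"method": "carry_out", "body": {"series": "0.007 0.013 0 -0.006 0.052 0.01; 0.015 0.026 0 -0.012 0.105 0.02; 0.022 0.039 0.001 -0.019 0.157 0.032; 0.03 0.052 0.002 -0.025 0.209 0.042; 0.037 0.065 0.003 -0.031 0.262 0.053; 0.045 0.078 0.004 -0.037 0.314 0.064; 0.052 0.09 0.005 -0.043 0.366 0.074; 0.06 0.103 0.006 -0.05 0.419 0.085; 0.067 0.116 0.007 -0.056 0.471 0.095; 0.074 0.129 0.008 -0.062 0.523 0.106; 0.082 0.142 0.009 -0.068 0.575 0.116; 0.089 0.155 0.01 -0.075 0.628 0.127; 0.097 0.168 0.011 -0.081 0.68 0.138; 0.104 0.181 0.011 -0.087 0.732 0.148; 0.112 0.194 0.012 -0.093 0.785 0.159; 0.119 0.207 0.013 -0.099 0.837 0.169; 0.127 0.22 0.014 -0.106 0.889 0.18; 0.134 0.233 0.014 -0.112 0.942 0.191; 0.142 0.246 0.015 -0.118 0.994 0.201; 0.149 0.257 0.016 -0.124 1.046 0.212"}}

```text
time: 6.25
ee_pos: [0.6388, -0.3524, 0.2697]
orientation: [[0.493, -0.155, 0.856], [-0.08, -0.988, -0.133], [0.866, -0.003, -0.499]]
ft_force: [0.4, 0.7, -1.6]
gripper_width: 0.0552
grasp_force: 63.6
```

Call:
{"method": "carry_out", "body": {"series": "0 0 0 0 0 0; 0 0 0 0 0 0; 0 0 0 0 0 0"}}

```text
time: 6.5
ee_pos: [0.6393, -0.3515, 0.2721]
orientation: [[0.494, -0.152, 0.856], [-0.077, -0.988, -0.131], [0.866, -0.001, -0.5]]
ft_force: [0.3, -0.6, -0.8]
gripper_width: 0.0555
grasp_force: 63.7
```

```bash
python3 - <<'E'
from h import *
from bench import robot,snapshot
s=robot.read_state();print(s['time'],s['ee_pos'],s['joint_positions'].round(2) if hasattr(s['joint_positions'],'round') else s['joint_positions'])
ims=[]
for n,(a,b,c,e) in(("scene",(195,325,210,330)),("top",(130,250,380,490)),("wrist",(0,400,0,640))):
    d=snapshot(n);pickle.dump((d,s),open(f'pics/{n}3.pkl','wb'))
    ims.append(cv2.resize(d['color'][a:b,c:e],None,fx=400/(e-c),fy=400/(e-c),interpolation=cv2.INTER_CUBIC))
    print(n,ims[-1].shape,400/(e-c))
H=max(i.shape[0] for i in ims[:2])
cv2.imwrite('pics/c5.png',np.hstack([cv2.copyMakeBorder(i,0,H-i.shape[0],0,0,0) for i in ims[:2]]))
E
```

```text
6.5 [ 0.63930172 -0.35152528  0.27210282] [-0.87  0.16  1.87  1.3   0.63 -0.08]
scene (433, 400, 3) 3.3333333333333335
top (436, 400, 3) 3.6363636363636362
wrist (250, 400, 3) 0.625
```

View pics/c5.png

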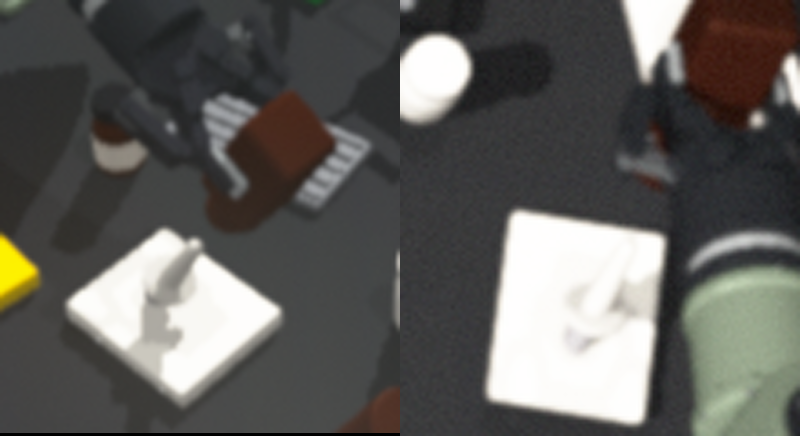

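The views show the bottle tilted neck down above the peg, with the mouth at scene crop (232,222) and the peg tip at (195,245). I'll compare the predicted mouth outline with the mask, then plan the next step.

```bash
python3 - <<'E'
from h import *
d,s=load('scene3');R=np.array(s['orientation']);p=np.array(s['ee_pos'])
I=d['color'].astype(int);m=((I[...,2]-I[...,0]>10)&(I[...,2]>1.25*I[...,1])).astype(np.uint8);m[:215]=0;m[270:]=0;m[:,:265]=0;m[:,:]*=1;m[:,315:]=0
c=max(cv2.findContours(m,0,2)[0],key=cv2.contourArea);print(cv2.boundingRect(c))
a=np.linspace(0,2*np.pi,60)
mo=p-.0025*R[:,2]-.096*R[:,0];ring=mo+.020*(np.cos(a)[:,None]*R[:,1]+np.sin(a)[:,None]*R[:,2])
q=proj(d,ring);print('lip px min',q.min(0),'max',q.max(0))
B=np.array([p-.0025*R[:,2]+x*R[:,0]+y*R[:,1]+z*R[:,2] for x in(-.054,.054) for y in(-.028,.028) for z in(-.028,.028)]);q=proj(d,B);print('body',q.min(0),q.max(0))
lo=c[:,0];print('mask bottom',lo[lo[:,1].argmax()],'left',lo[lo[:,0].argmin()],'right',lo[lo[:,0].argmax()])
dd=np.array([np.cos(np.radians(-8.8)),np.sin(np.radians(-8.8)),0]);pz=.5*dd+[0,0,.866]
for l in(.190,.096):
    t=np.array([.514,-.335,.059])+l*pz+.0025*Rdown(-8.8,60)[:,2];print(l);go(t,Rdown(-8.8,60))
E
```

```text
(272, 222, 38, 42)
lip px min [270.24913436 250.17755048] max [285.01326035 264.63495089]
body [267.49155429 218.91224428] [312.53426323 265.95169349]
mask bottom [277 263] left [272 250] right [309 239]
0.19
shift [-0.0605  0.0024 -0.    ] turn [ 0.     -0.0038  0.0017]
0.096
shift [-0.1545  0.0022 -0.0004] turn [ 0.     -0.0038  0.0017]
```

Call:
{"method": "carry_out", "body": {"series": "-0.015 0.001 0 0 -0.002 0.001; -0.035 0.002 0 0 -0.003 0.001; -0.05 0.0024 0 0 -0.0038 0.001; -0.06 0.0024 0 0 -0.0038 0.0015; -0.07 0.0024 0 0 -0.0038 0.0015; -0.08 0.0024 0 0 -0.0038 0.0015; -0.09 0.0024 0 0 -0.0038 0.0015; -0.095 0.0024 0 0 -0.0038 0.0015; -0.095 0.0024 0 0 -0.0038 0.0015; -0.095 0.0024 0 0 -0.0038 0.0015"}}

```text
time: 7.48
ee_pos: [0.5932, -0.3478, 0.1924]
orientation: [[0.494, -0.154, 0.856], [-0.077, -0.988, -0.133], [0.866, -0.0, -0.5]]
ft_force: [0.0, -1.2, -0.3]
gripper_width: 0.0558
grasp_force: 63.7
```

```bash
python3 - <<'E'
from h import *
from bench import robot,snapshot
s=robot.read_state();print(s['time'],s['ee_pos'],np.round(s['ft_force'],1),np.round(s['moment'],2))
ims=[]
for n,(a,b,c,e) in(("scene",(215,325,220,330)),("top",(140,250,385,495))):
    d=snapshot(n);pickle.dump((d,s),open(f'pics/{n}4.pkl','wb'))
    ims.append(cv2.resize(d['color'][a:b,c:e],(400,400),interpolation=cv2.INTER_CUBIC))
cv2.imwrite('pics/c6.png',cv2.convertScaleAbs(np.hstack(ims),alpha=1.2))
dd=np.array([np.cos(np.radians(-8.8)),np.sin(np.radians(-8.8)),0]);pz=.5*dd+[0,0,.866]
go(np.array([.514,-.335,.059])+.096*pz+.0025*Rdown(-8.8,60)[:,2],Rdown(-8.8,60))
E
```

```text
7.4833 [ 0.59320489 -0.34783464  0.19242429] [ 0.  -1.2 -0.3] [ 0.07  0.53 -0.07]
shift [-0.0604 -0.0009 -0.0004] turn [ 0.0009 -0.0015  0.0004]
```

View pics/c6.png

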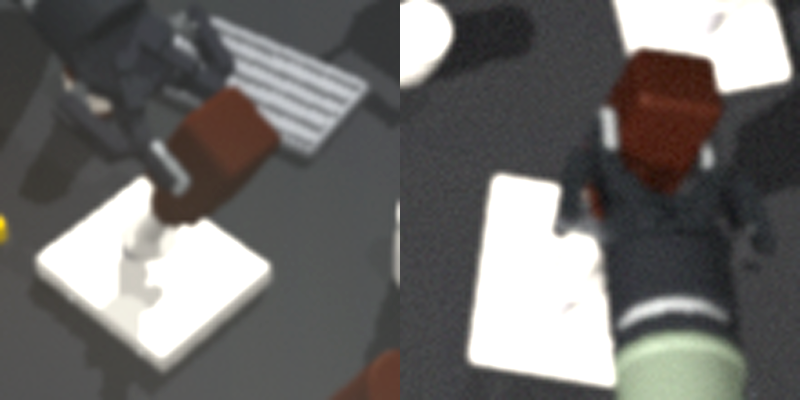

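The bottle's mouth now covers the peg tip at scene crop (170,215), with no side force. I'll continue down.

Call:
{"method": "carry_out", "body": {"series": "-0.008 0 0 0 0 0; -0.016 0 0 0 0 0; -0.024 0 0 0 0 0; -0.032 0 0 0 0 0; -0.04 0 0 0 0 0; -0.045 0 0 0 0 0; -0.045 0 0 0 0 0"}}

```text
time: 8.17
ee_pos: [0.5704, -0.3442, 0.1522]
orientation: [[0.495, -0.154, 0.855], [-0.078, -0.988, -0.133], [0.866, -0.001, -0.501]]
ft_force: [-0.7, -0.9, -2.3]
gripper_width: 0.055
grasp_force: 63.7
```

Call:
{"method": "carry_out", "body": {"series": "-0.003 0 0 0 0 0; -0.006 0 0 0 0 0; -0.009 0 0 0 0 0; -0.012 0 0 0 0 0; -0.013 0 0 0 0 0; -0.013 0 0 0 0 0"}}

```text
time: 8.67
ee_pos: [0.5641, -0.3432, 0.1412]
orientation: [[0.494, -0.154, 0.856], [-0.078, -0.988, -0.133], [0.866, -0.001, -0.5]]
ft_force: [0.2, 0.4, -0.1]
gripper_width: 0.0552
grasp_force: 63.7
```

Call:
{"method": "carry_out", "body": {"series": "-0.001 0 0 0 0 0; -0.002 0 0 0 0 0; -0.003 0 0 0 0 0; -0.003 0 0 0 0 0; -0.003 0 0 0 0 0"}}

```text
time: 9.08
ee_pos: [0.5638, -0.3434, 0.1407]
orientation: [[0.491, -0.153, 0.858], [-0.076, -0.988, -0.133], [0.868, 0.0, -0.497]]
ft_force: [1.5, 1.8, 4.5]
gripper_width: 0.0554
grasp_force: 64.0
```

Contact at the expected seat point (4.5 N). Releasing and backing away.

Call:
{"method": "carry_out", "body": {"series": "0 0 0 0 0 0; 0 0 0 0 0 0; 0 0 0 0 0 0; 0 0 0 0 0 0; 0 0 0 0 0 0; 0 0 0 0 0 0; 0 0 0 0 0 0", "jaw": 1}}

```text
time: 9.67
ee_pos: [0.5627, -0.3431, 0.1388]
orientation: [[0.494, -0.154, 0.856], [-0.078, -0.988, -0.133], [0.866, -0.001, -0.5]]
ft_force: [0.2, -0.7, -0.1]
gripper_width: 0.0854
grasp_force: 0.0
```

Call:
{"method": "carry_out", "body": {"series": "0 0 -0.01 0 0 0; 0 0 -0.025 0 0 0; 0 0 -0.045 0 0 0; 0 0 -0.07 0 0 0; 0 0 -0.1 0 0 0; 0 0 -0.13 0 0 0; 0 0 -0.155 0 0 0; 0 0 -0.17 0 0 0; 0 0 -0.17 0 0 0"}}

```text
time: 10.42
ee_pos: [0.4157, -0.3213, 0.2257]
orientation: [[0.493, -0.157, 0.856], [-0.075, -0.988, -0.137], [0.867, 0.003, -0.499]]
ft_force: [-0.5, -1.0, -0.1]
gripper_width: 0.0852
grasp_force: 0.0
```

```bash
python3 - <<'E'
from h import *
from bench import robot,snapshot
s=robot.read_state();print(s['time'],s['ee_pos'],np.round(s['joint_positions'],2))
ims=[]
for n,(a,b,c,e) in(("scene",(215,325,220,330)),("wrist",(0,400,120,520))):
    d=snapshot(n);pickle.dump((d,s),open(f'pics/{n}5.pkl','wb'))
    ims.append(cv2.resize(d['color'][a:b,c:e],(400,400),interpolation=cv2.INTER_CUBIC))
cv2.imwrite('pics/c7.png',cv2.convertScaleAbs(np.hstack(ims),alpha=1.2))
# pan from the first top picture: crop c2 scale 4.706, offset (120,140)
t,_=load('top0');sc,_=load('scene0');w,s1=load('wrist1')
k=800/170;f=lambda x,y:(x/k+120,y/k+140)
for nm,uv,z in(('wallend R',f(708,225),.134),('wallend L',f(650,452),.134),('gate tab top',f(345,292),.16),('gate tab top2',f(365,212),.16),('bar end far',f(780,280),.12),('bar near',f(740,450),.12),
   ('bk far R',f(124,70),.1),('bk far L',f(40,320),.1)): print(nm,plane(ray(t,uv),z).round(4)[0])
# wrist handle bar ends (dark bar px)
for uv in((138,103),(124,210)): print('wrist bar',plane(wray(w,s1,uv),.12).round(4)[0])
E
```

```text
10.4167 [ 0.41568369 -0.3212929   0.2256695 ] [-1.35 -0.13  2.29  1.28  0.99 -0.4 ]
wallend R [0.5683 0.1055 0.134 ]
wallend L [0.4437 0.1328 0.134 ]
gate tab top [0.5246 0.2932 0.16  ]
gate tab top2 [0.5679 0.2852 0.16  ]
bar end far [0.5405 0.0664 0.12  ]
bar near [0.4463 0.0859 0.12  ]
bk far R [0.6605 0.4468 0.1   ]
bk far L [0.5153 0.4819 0.1   ]
wrist bar [0.5464 0.0626 0.12  ]
wrist bar [0.4427 0.0846 0.12  ]
```

View pics/c7.png

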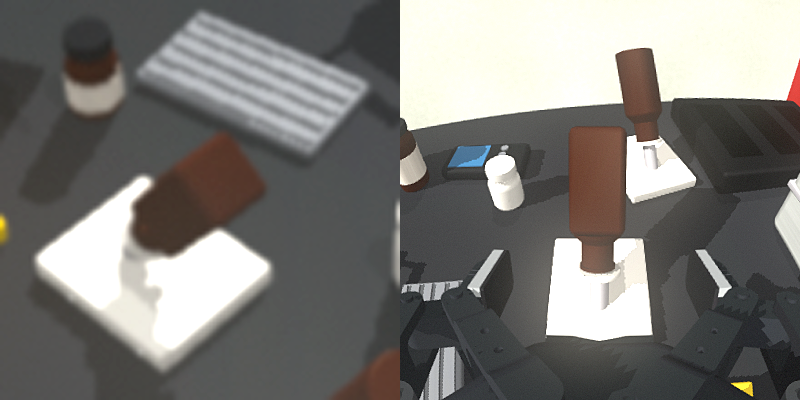

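The view shows the brown bottle seated on the peg's collar, with the neck at wrist crop (597,265). The first part is done. From the pan measurements, the outward direction is about 77.7°, the hinge about (0.539,0.277,0.100) and the handle about (0.4945,0.0745,0.120). The next step is to move above the pan behind the gate with the jaws shut.

```bash
python3 - <<'E'
from h import *
go([.5294,.233,.30],Rdown(77.7))
go([.48,-.12,.36],Rdown(20))
E
```

```text
shift [ 0.0786 -0.5647 -0.0164] turn [ 0.7868 -0.8325 -1.36  ]
shift [ 0.1332 -0.2082 -0.0409] turn [ 0.2655 -1.0241 -0.4571]
```

Call:
{"method": "carry_out", "body": {"series": "0.013 -0.021 -0.01 0.027 -0.1 -0.046; 0.027 -0.042 -0.02 0.053 -0.2 -0.09; 0.04 -0.062 -0.025 0.08 -0.31 -0.137; 0.053 -0.083 -0.03 0.106 -0.41 -0.183; 0.067 -0.104 -0.034 0.133 -0.51 -0.229; 0.08 -0.125 -0.037 0.159 -0.61 -0.274; 0.093 -0.146 -0.039 0.186 -0.72 -0.32; 0.107 -0.167 -0.041 0.212 -0.82 -0.366; 0.12 -0.187 -0.041 0.239 -0.92 -0.411; 0.133 -0.208 -0.041 0.266 -1.024 -0.457; 0.133 -0.208 -0.041 0.266 -1.024 -0.457; 0.133 -0.208 -0.041 0.266 -1.024 -0.457", "jaw": -1}}

```text
time: 11.52
ee_pos: [0.4821, -0.1177, 0.3584]
orientation: [[0.937, 0.349, -0.002], [0.349, -0.937, 0.004], [-0.0, -0.004, -1.0]]
ft_force: [-0.0, -1.0, 0.1]
gripper_width: -0.0001
grasp_force: 0.0
```

```bash
python3 - <<'E'
from h import *
go([.5294,.233,.28],Rdown(77.7))
E
```

```text
shift [ 0.1669 -0.3117  0.0795] turn [-0.0038 -0.0016 -0.9993]
```

Call:
{"method": "carry_out", "body": {"series": "0.017 -0.031 0.008 0 0 -0.1; 0.034 -0.062 0.016 0 0 -0.2; 0.051 -0.093 0.024 0 0 -0.3; 0.067 -0.125 0.032 0 0 -0.4; 0.084 -0.156 0.04 0 0 -0.5; 0.1 -0.187 0.048 0 0 -0.6; 0.117 -0.218 0.056 0 0 -0.7; 0.134 -0.25 0.064 0 0 -0.8; 0.15 -0.28 0.072 0 0 -0.9; 0.167 -0.312 0.08 -0.004 -0.002 -1; 0.167 -0.312 0.08 -0.004 -0.002 -1; 0.167 -0.312 0.08 -0.004 -0.002 -1"}}

```text
time: 12.52
ee_pos: [0.5281, 0.2311, 0.2783]
orientation: [[0.217, 0.976, -0.002], [0.976, -0.217, -0.003], [-0.003, -0.001, -1.0]]
ft_force: [-0.3, -0.5, 0.9]
gripper_width: -0.0003
grasp_force: 0.0
```

```bash
python3 - <<'E'
from h import *
from bench import robot,snapshot
s=robot.read_state();print(s['time'],s['ee_pos'],np.round(s['joint_positions'],2))
w=snapshot('wrist');pickle.dump((w,s),open('pics/wrist6.pkl','wb'));t=snapshot('top');pickle.dump((t,s),open('pics/top6.pkl','wb'))
cv2.imwrite('pics/c8.png',cv2.convertScaleAbs(w['color'],alpha=1.1))
go([.5294,.233,.16],Rdown(77.7))
E
```

```text
12.5167 [0.52813941 0.23106148 0.2782683 ] [ 0.26  0.18  1.49 -0.    1.47  0.48]
shift [ 0.0038 -0.0006  0.1198] turn [ 0.001   0.0023 -0.0071]
```

View pics/c8.png

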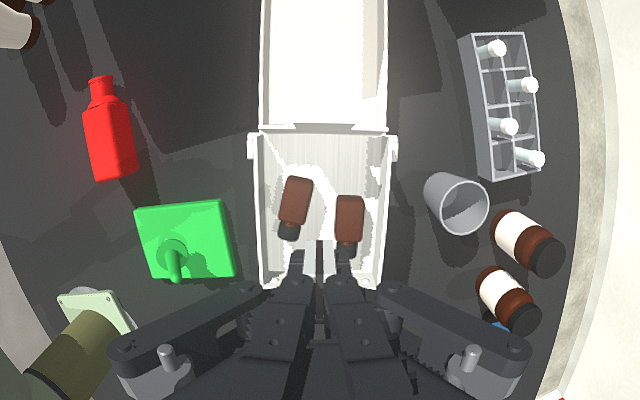

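The wrist view looks down into the pan. The gate edge is along row 128 (x 258–388), the hinge ears are at (253,145) and (393,147), and the vials are at (296,205) and (349,222). I'll check the hinge estimate from this view.

```bash
python3 - <<'E'
from h import *
w,s=load('wrist6');x=Rdown(77.7)[:,0];h=np.array([.539,.277,.1]);y=np.array([-x[1],x[0],0])
for nm,uv,z in(('ear L',(253,145),.1),('ear R',(393,147),.1),('wall L',(257,132),.134),('wall R',(389,128),.134),('gate',(322,128),.137),('end L',(262,284),.134),('end R',(382,284),.134),('bk L',(258,129),.08)):
    p=plane(wray(w,s,uv),z)[0];print(nm,p.round(4),'xp,yp',round((p-h)@x,4),round((p-h)@y,4))
g=w['color']
print(g[90:150:3,322].tolist())
cv2.imwrite('pics/c9.png',cv2.resize(np.clip((g[95:165,240:405].astype(float)-150)*2.4,0,255).astype(np.uint8),(800,340),interpolation=cv2.INTER_CUBIC))
E
```

```text
ear L [0.471  0.2844 0.1   ] xp,yp -0.0072 0.068
ear R [0.6105 0.2514 0.1   ] xp,yp -0.0098 -0.0753
wall L [0.4857 0.297  0.134 ] xp,yp 0.0082 0.0564
wall R [0.6028 0.2748 0.134 ] xp,yp 0.0114 -0.0628
gate [0.5435 0.2871 0.137 ] xp,yp 0.0108 -0.0022
end L [0.4473 0.1452 0.134 ] xp,yp -0.1483 0.0615
end R [0.5712 0.1173 0.134 ] xp,yp -0.1491 -0.0655
bk L [0.4761 0.2989 0.08  ] xp,yp 0.008 0.0662
[[232, 239, 242], [233, 239, 242], [233, 239, 242], [231, 239, 241], [232, 240, 242], [232, 238, 241], [255, 255, 255], [255, 255, 255], [255, 255, 255], [255, 255, 255], [255, 255, 255], [154, 162, 164], [156, 162, 162], [154, 162, 163], [148, 156, 156], [214, 223, 222], [211, 219, 219], [212, 219, 220], [213, 221, 220], [211, 219, 219]]
```

View pics/c9.png

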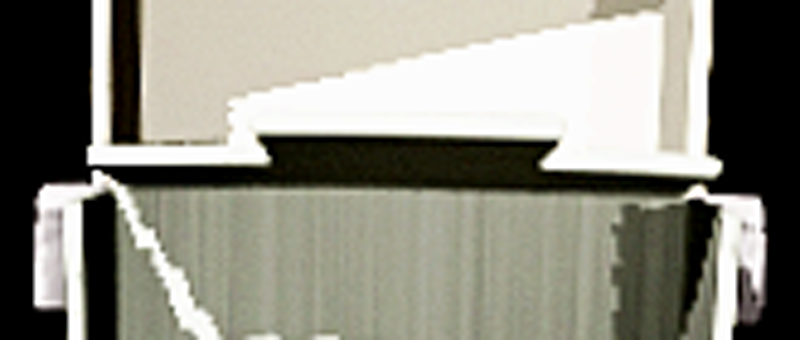

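That was one picture more than allowed (11 viewed), so I'll view no more and work from numbers only. In the crop, the gate's foot line is at image row 133.8, the tab top at row 122.8 and the gate's wide edge at row 129.

```bash
python3 - <<'E'
from h import *
w,s=load('wrist6');x=Rdown(77.7)[:,0];h=np.array([.539,.277,.1])
for nm,uv,z in(('hinge floor',(321,133.8),.1),('wide top',(321,129.5),.137),('tab top',(321,122.8),.174)):
    p=plane(wray(w,s,uv),z)[0];print(nm,p.round(4),'xp',round((p-h)@x,4))
t,_=load('top6')
I=load('top0')[0]['color'].min(2).astype(int)
print('dark bar in top0: ')
b=(I<22).astype(np.uint8)
for v in(200,210,220,230): print(v,I[v,262:292].tolist())
E
```

```text
hinge floor [0.5411 0.2795 0.1   ] xp 0.0029
wide top [0.5423 0.286  0.137 ] xp 0.0095
tab top [0.5437 0.2932 0.174 ] xp 0.0168
dark bar in top0: 
200 [184, 193, 213, 219, 191, 129, 83, 57, 37, 32, 30, 31, 36, 32, 34, 38, 43, 50, 56, 76, 93, 92, 72, 42, 32, 26, 22, 27, 29, 33]
210 [235, 205, 143, 92, 60, 39, 30, 22, 29, 26, 33, 29, 30, 33, 31, 28, 31, 31, 32, 32, 33, 32, 22, 24, 22, 29, 32, 34, 32, 24]
220 [110, 76, 59, 45, 47, 45, 41, 36, 35, 35, 32, 33, 33, 30, 32, 28, 30, 32, 34, 25, 22, 22, 24, 32, 28, 29, 31, 32, 33, 30]
230 [124, 121, 110, 93, 79, 69, 60, 50, 50, 50, 46, 49, 49, 42, 37, 33, 28, 28, 29, 44, 53, 52, 51, 51, 52, 52, 56, 58, 54, 59]
```

Call:
{"method": "carry_out", "body": {"series": "0 0 0.03 0 0 0; 0 0 0.06 0 0 0; 0 0 0.09 0 0 0; 0 0 0.11 0 0 0; 0 0 0.12 0 0 0; 0.01 0 0.12 0 0 0; 0.02 0 0.12 0 0 0; 0.03 0 0.12 0 0 0; 0.04 0 0.12 0 0 0; 0.05 0 0.12 0 0 0; 0.06 0 0.12 0 0 0; 0.06 0 0.12 0 0 0"}}

```text
time: 13.62
ee_pos: [0.5435, 0.2916, 0.1612]
orientation: [[0.216, 0.976, 0.003], [0.976, -0.216, -0.001], [0.0, 0.003, -1.0]]
ft_force: [0.5, -0.4, -0.3]
gripper_width: 0.0002
grasp_force: 0.0
```

Call:
{"method": "carry_out", "body": {"series": "0.008 0 0 0 0 0; 0.016 0 0 0 0 0; 0.023 0 0 0 0 0; 0.027 0 0.009 0 0 0; 0.03 0 0.013 0 0 0; 0.033 0 0.018 0 0 0; 0.036 0 0.023 0 0 0; 0.038 0 0.028 0 0 0; 0.04 0 0.033 0 0 0; 0.041 0 0.036 0 0 0; 0.041 0 0.039 0 0 0; 0.041 0 0.039 0 0 0"}}

```text
time: 14.62
ee_pos: [0.5514, 0.3288, 0.1204]
orientation: [[0.218, 0.976, 0.0], [0.976, -0.218, -0.002], [-0.002, 0.001, -1.0]]
ft_force: [-0.6, 0.7, 0.2]
gripper_width: -0.0002
grasp_force: 0.0
```

```bash
python3 - <<'E'
from h import *
from bench import robot
s=robot.read_state();x=Rdown(77.7)[:,0];h=np.array([.5395,.279,.1]);p=np.array(s['ee_pos']);print(s['time'],p,'xp',(p-h)@x,np.round(s['ft_force'],1),np.round(s['moment'],2))
E
```

```text
14.6167 [0.55135288 0.32881137 0.12041213] xp 0.05119300313421575 [-0.6  0.7  0.2] [ 0.02  0.05 -0.03]
```

Call:
{"method": "carry_out", "body": {"series": "0.001 0 0.003 0 0 0; 0.001 0 0.006 0 0 0; 0.001 0 0.009 0 0 0; 0.001 0 0.011 0 0 0; 0.001 0 0.011 0 0 0; 0.001 0 0.011 0 0 0"}}

```text
time: 15.12
ee_pos: [0.5518, 0.3298, 0.11]
orientation: [[0.218, 0.976, 0.001], [0.976, -0.218, -0.002], [-0.002, 0.001, -1.0]]
ft_force: [-0.5, 0.1, 0.3]
gripper_width: 0.0001
grasp_force: 0.0
```

Call:
{"method": "carry_out", "body": {"series": "0 0 0.001 0 0 0; 0 0 0.002 0 0 0; 0 0 0.002 0 0 0; 0 0 0.002 0 0 0"}}

```text
time: 15.45
ee_pos: [0.552, 0.3299, 0.1083]
orientation: [[0.218, 0.976, 0.002], [0.976, -0.218, -0.002], [-0.002, 0.002, -1.0]]
ft_force: [-0.2, -0.6, 0.2]
gripper_width: 0.0001
grasp_force: 0.0
```

Call:
{"method": "carry_out", "body": {"series": "0 0 0.001 0 0 0; 0 0 0.001 0 0 0; 0 0 0.001 0 0 0"}}

```text
time: 15.7
ee_pos: [0.5521, 0.33, 0.108]
orientation: [[0.218, 0.976, 0.002], [0.976, -0.218, -0.002], [-0.001, 0.002, -1.0]]
ft_force: [-1.7, -1.4, 4.8]
gripper_width: 0.0003
grasp_force: 2.2
```

Call:
{"method": "carry_out", "body": {"series": "0 0 0.001 0 0 0; 0 0 0.001 0 0 0; 0 0 0.001 0 0 0"}}

```text
time: 15.95
ee_pos: [0.5522, 0.33, 0.1079]
orientation: [[0.218, 0.976, 0.002], [0.976, -0.218, -0.002], [-0.001, 0.002, -1.0]]
ft_force: [-3.3, -1.4, 8.5]
gripper_width: -0.0002
grasp_force: 4.2
```

```bash
python3 - <<'E'
from h import *
from bench import robot,snapshot
s=robot.read_state();print(s['time'],s['ee_pos'],np.round(s['ft_force'],1))
t=snapshot('top');w=snapshot('wrist');pickle.dump((w,s),open('pics/wrist7.pkl','wb'));pickle.dump((t,s),open('pics/top7.pkl','wb'))
# gate far corner expected if flat: hinge+.037x +-.059y ; print wrist brightness along line yp=+.045 from xp=-.02..0.08 at z=.1
x=Rdown(77.7)[:,0];y=np.array([-x[1],x[0],0]);h=np.array([.5395,.279,.1])
M=np.array(w['mount']);R=np.array(s['orientation']);c=np.array(s['ee_pos'])+R@M[:3,3];A=R@M[:3,:3];K=w['K']
for yy in(.045,-.045,.02,-.02):
  o=[]
  for a in np.arange(-.03,.095,.005):
    v=(h+a*x+yy*y-c)@A;r=np.arctan2(np.hypot(v[0],v[1]),-v[2]);u=K[:2,2]+K[0,0]*r*np.array([v[0],-v[1]])/np.hypot(v[0],v[1]);u=u.round().astype(int)
    o.append(int(w['color'][u[1],u[0]].min()) if 0<=u[0]<640 and 0<=u[1]<400 else -1)
  print(yy,o)
E
```

```text
15.95 [0.55224214 0.33001975 0.10793453] [-3.3 -1.4  8.5]
0.045 [51, 51, 37, 54, 55, 39, 48, 51, 49, 46, 50, 65, 64, 69, 251, 120, 121, 122, 123, 124, 124, 120, 123, 121, 126]
-0.045 [54, 46, 40, 55, 53, 36, 48, 63, 64, 53, 76, 67, 74, 78, 217, 231, 211, 215, 213, 214, 213, 226, 155, 161, 161]
0.02 [53, 43, 45, 55, 54, 54, 55, 57, 61, 63, 63, 59, 71, 70, 236, 238, 233, 235, 236, 238, 255, 254, 187, 188, 191]
-0.02 [47, 42, 48, 51, 51, 53, 56, 53, 59, 61, 59, 63, 70, 73, 77, 158, 236, 233, 236, 245, 248, 247, 219, 218, 220]
```

The gate met a hard stop at 8.5 N with the fingertips at z = 0.100, so it is flat. I'll retreat and go to the handle with the jaws half open.

Call:
{"method": "carry_out", "body": {"series": "-0.001 0 -0.01 0 0 0; -0.003 0 -0.03 0 0 0; -0.005 0 -0.06 0 0 0; -0.005 0 -0.1 0 0 0; -0.005 0 -0.13 0 0 0; -0.005 0 -0.14 0 0 0; -0.005 0 -0.14 0 0 0"}}

```text
time: 16.63
ee_pos: [0.5531, 0.3263, 0.2513]
orientation: [[0.218, 0.976, 0.01], [0.976, -0.218, 0.002], [0.004, 0.01, -1.0]]
ft_force: [-0.1, -0.2, 0.7]
gripper_width: -0.0001
grasp_force: 0.0
```

```bash
python3 - <<'E'
from h import *
from bench import robot,snapshot
go([.4952,.0757,.24],Rdown(167.7))
s=robot.read_state();w=snapshot('wrist');pickle.dump((w,s),open('pics/wrist8.pkl','wb'));g=w['color'].min(2)
x=Rdown(77.7)[:,0];y=np.array([-x[1],x[0],0]);h=np.array([.5395,.279,.1])
M=np.array(w['mount']);R=np.array(s['orientation']);c=np.array(s['ee_pos'])+R@M[:3,3];A=R@M[:3,:3];K=w['K']
def px(X):
    v=(X-c)@A;r=np.arctan2(np.hypot(v[0],v[1]),-v[2]);return K[:2,2]+K[0,0]*r*np.array([v[0],-v[1]])/np.hypot(v[0],v[1])
print([px(h+a*x).round(0).tolist() for a in(0,.037,.075)])
for yy in(0.012,.045):
  print(yy,[int(g[tuple(px(h+a*x+yy*y).round().astype(int)[::-1])]) if 0<=px(h+a*x+yy*y)[1]<399 else -1 for a in np.arange(-.02,.1,.004)])
E
```

```text
shift [-0.2573 -0.0019  0.0103] turn [ 0.0106  0.0044 -1.576 ]
[[314.0, 238.0], [314.0, 202.0], [314.0, 163.0]]
0.012 [87, 77, 154, 237, 236, 238, 254, 236, 237, 237, 239, 240, 240, 237, 238, 239, 243, 237, 238, 237, 236, 236, 236, 236, 240, 173, 202, 199, 200, 199]
0.045 [239, 234, 235, 233, 234, 235, 231, 237, 237, 236, 236, 226, 220, 227, 222, 206, 172, 170, 170, 169, 165, 167, 168, 169, 170, 185, 200, 198, 197, 196]
```

The gate plate's edges appear at xp ≈ 0.037 (wide part) and 0.076 (tab), so it lies flat. Moving to the handle.

Call:
{"method": "carry_out", "body": {"series": "-0.016 0 0.001 0 0 -0.1; -0.032 0 0.001 0 0 -0.2; -0.048 0 0.002 0 0 -0.3; -0.065 0 0.003 0.002 0 -0.4; -0.081 0 0.003 0.003 0 -0.5; -0.097 0 0.004 0.004 0.001 -0.6; -0.113 0 0.005 0.005 0.002 -0.7; -0.129 -0.001 0.005 0.005 0.002 -0.8; -0.145 -0.001 0.006 0.006 0.002 -0.9; -0.162 -0.001 0.007 0.007 0.003 -1; -0.178 -0.001 0.007 0.007 0.003 -1.1; -0.194 -0.001 0.008 0.008 0.003 -1.2; -0.21 -0.002 0.009 0.009 0.004 -1.3; -0.226 -0.002 0.009 0.01 0.004 -1.4; -0.242 -0.002 0.01 0.01 0.004 -1.5; -0.257 -0.002 0.01 0.0106 0.0044 -1.576; -0.257 -0.002 0.01 0.0106 0.0044 -1.576; -0.257 -0.002 0.01 0.0106 0.0044 -1.576", "jaw": 0}}

```text
time: 18.18
ee_pos: [0.4912, 0.0747, 0.2341]
orientation: [[-0.976, 0.216, -0.013], [0.216, 0.976, -0.003], [0.012, -0.006, -1.0]]
ft_force: [0.5, -0.7, 0.2]
gripper_width: 0.043
grasp_force: 0.0
```

```bash
python3 - <<'E'
from h import *
from bench import robot,snapshot
s=robot.read_state();w=snapshot('wrist');pickle.dump((w,s),open('pics/wrist9.pkl','wb'));g=w['color'].max(2)
print(s['time'],s['ee_pos'],s['gripper_width'],np.round(s['joint_positions'],2))
x=Rdown(77.7)[:,0];y=np.array([-x[1],x[0],0]);h=np.array([.5395,.279,.1])
M=np.array(w['mount']);R=np.array(s['orientation']);c=np.array(s['ee_pos'])+R@M[:3,3];A=R@M[:3,:3];K=w['K']
def px(X):
    v=(X-c)@A;r=np.arctan2(np.hypot(v[0],v[1]),-v[2]);return K[:2,2]+K[0,0]*r*np.array([v[0],-v[1]])/np.hypot(v[0],v[1])
H=h-.208*x+[0,0,.02]
for yy in(0.015,.025,.035):
  print(yy,px(H+yy*y).round(0),[int(g[tuple(px(H+a*x+yy*y).round().astype(int)[::-1])]) for a in np.arange(-.03,.0301,.003)])
go(H-[0,0,.011],Rdown(167.7))
E
```

```text
18.1833 [0.49120646 0.07465065 0.23412026] 0.043027427924856664 [-0.02  0.05  1.73 -0.    1.38 -1.37]
0.015 [321. 187.] [44, 38, 43, 39, 43, 46, 38, 42, 42, 34, 42, 47, 49, 44, 45, 47, 48, 48, 51, 50, 50]
0.025 [321. 175.] [43, 39, 44, 40, 42, 42, 45, 41, 36, 38, 40, 48, 48, 41, 41, 43, 44, 44, 45, 44, 48]
0.035 [321. 163.] [60, 61, 59, 58, 57, 60, 60, 54, 52, 35, 40, 46, 47, 45, 45, 47, 47, 58, 65, 63, 62]
shift [-0.0048  0.0021  0.1256] turn [-0.0055 -0.0114 -0.0021]
```

```bash
python3 - <<'E'
from h import *
w,s=load('wrist1');g=w['color'].max(2)
x=Rdown(77.7)[:,0];y=np.array([-x[1],x[0],0]);h=np.array([.5395,.279,.1]);H=h-.208*x+[0,0,.02]
def mk(w,s):
    M=np.array(w['mount']);R=np.array(s['orientation']);c=np.array(s['ee_pos'])+R@M[:3,3];A=R@M[:3,:3];K=w['K']
    def px(X):
        v=(X-c)@A;r=np.arctan2(np.hypot(v[0],v[1]),-v[2]);return K[:2,2]+K[0,0]*r*np.array([v[0],-v[1]])/np.hypot(v[0],v[1])
    return px
px=mk(w,s)
for yy in(-.025,-.015,0,.015,.025): print(yy,px(H+yy*y).round(0),[int(g[tuple(px(H+a*x+yy*y).round().astype(int)[::-1])]) for a in np.arange(-.03,.0301,.003)])
w,s=load('wrist9');px=mk(w,s)
for r in(135,142,150,158,163,170): print(r,w['color'][r,296:350].max(1).tolist())
print(px(H+.043*y),px(H+.05*y))
E
```

```text
-0.025 [131. 132.] [37, 37, 32, 40, 41, 39, 38, 37, 32, 33, 37, 48, 58, 44, 42, 43, 48, 57, 59, 60, 104]
-0.015 [129. 143.] [36, 56, 51, 54, 56, 50, 54, 54, 27, 36, 43, 44, 54, 42, 45, 42, 43, 45, 59, 59, 80]
0 [127. 158.] [53, 57, 52, 36, 39, 38, 44, 44, 31, 35, 40, 39, 69, 43, 40, 45, 42, 46, 45, 53, 70]
0.015 [125. 173.] [57, 55, 47, 54, 55, 55, 56, 56, 27, 35, 43, 44, 63, 66, 95, 94, 93, 84, 87, 87, 54]
0.025 [124. 183.] [57, 60, 52, 57, 53, 58, 54, 58, 31, 31, 39, 45, 57, 48, 57, 56, 57, 54, 91, 95, 95]
135 [58, 60, 60, 61, 57, 61, 60, 57, 54, 60, 61, 60, 61, 59, 56, 56, 53, 52, 55, 54, 61, 58, 56, 50, 38, 35, 37, 37, 40, 39, 39, 44, 53, 59, 59, 56, 56, 56, 59, 57, 59, 59, 60, 55, 55, 55, 59, 56, 56, 58, 61, 63, 59, 59]
142 [58, 62, 59, 58, 60, 59, 56, 60, 55, 56, 58, 60, 59, 61, 53, 56, 55, 59, 54, 45, 27, 31, 35, 38, 40, 44, 48, 52, 49, 52, 57, 65, 60, 27, 240, 251, 243, 240, 241, 240, 241, 236, 228, 228, 229, 229, 228, 230, 229, 229, 230, 228, 229, 228]
150 [59, 58, 57, 62, 59, 61, 58, 56, 61, 58, 63, 60, 60, 61, 55, 55, 54, 53, 49, 37, 27, 33, 39, 37, 40, 43, 41, 49, 49, 45, 47, 51, 50, 44, 46, 38, 47, 66, 64, 63, 66, 62, 65, 63, 62, 63, 63, 60, 56, 58, 55, 60, 57, 61]
158 [59, 61, 61, 60, 57, 58, 60, 61, 62, 56, 57, 60, 57, 61, 52, 57, 54, 57, 50, 40, 25, 33, 35, 36, 41, 41, 40, 49, 47, 47, 47, 49, 49, 47, 46, 43, 44, 48, 49, 48, 49, 46, 47, 48, 46, 46, 47, 48, 50, 44, 51, 49, 49, 50]
163 [58, 57, 58, 57, 60, 61, 60, 60, 58, 60, 60, 58, 62, 57, 54, 55, 56, 57, 52, 37, 30, 35, 35, 39, 40, 40, 41, 45, 47, 46, 45, 49, 47, 47, 44, 42, 45, 50, 45, 51, 45, 46, 48, 47, 47, 51, 42, 47, 47, 60, 58, 58, 63, 64]
170 [37, 40, 40, 45, 42, 40, 44, 41, 40, 42, 44, 42, 43, 45, 36, 36, 43, 39, 36, 33, 30, 35, 36, 38, 38, 45, 44, 48, 47, 48, 50, 48, 48, 46, 47, 44, 40, 43, 44, 44, 47, 53, 51, 42, 38, 47, 49, 40, 46, 41, 44, 48, 44, 49]
[320.88936644 153.27481888] [320.8614585  144.64445801]
```

The bar centre lies within about 1 mm of the estimate. Descending and gripping.

Call:
{"method": "carry_out", "body": {"series": "-0.001 0.001 0.025 0 -0.003 0; -0.003 0.002 0.05 -0.003 -0.006 0; -0.005 0.003 0.075 -0.005 -0.011 -0.002; -0.005 0.003 0.095 -0.005 -0.011 -0.002; -0.005 0.003 0.11 -0.005 -0.011 -0.002; -0.005 0.003 0.12 -0.005 -0.011 -0.002; -0.005 0.003 0.126 -0.005 -0.011 -0.002; -0.005 0.003 0.126 -0.005 -0.011 -0.002"}}

```text
time: 18.9
ee_pos: [0.4961, 0.0769, 0.1091]
orientation: [[-0.978, 0.211, 0.0], [0.211, 0.978, -0.001], [-0.0, -0.001, -1.0]]
ft_force: [-1.2, 0.1, 0.1]
gripper_width: 0.0425
grasp_force: 0.0
```

Call:
{"method": "carry_out", "body": {"series": "0 0 0 0 0 0; 0 0 0 0 0 0; 0 0 0 0 0 0; 0 0 0 0 0 0; 0 0 0 0 0 0; 0 0 0 0 0 0", "jaw": -1}}

```text
time: 19.4
ee_pos: [0.498, 0.0754, 0.112]
orientation: [[-0.977, 0.212, 0.005], [0.212, 0.977, -0.003], [-0.006, -0.002, -1.0]]
ft_force: [-2.0, -4.7, 5.2]
gripper_width: 0.0123
grasp_force: 58.7
```

```bash
cat >> h.py <<'E'
def arc(phis):
    from bench import robot
    s=robot.read_state();R0=np.array(s['orientation']);p0=np.array(s['ee_pos'])
    x=Rdown(77.7)[:,0];y=np.array([-x[1],x[0],0]);h=np.array([.5395,.279,.1])
    print(s['time'],p0,np.round(s['ft_force'],1))
    for f in phis:
        t=R0.T@(h+Ro.from_rotvec(f*y).apply(p0-h)-p0);print(round(f,3),*t.round(4),*(R0.T@(f*y)).round(3))
E
python3 -c "
from h import *
arc(np.arange(.1,.81,.1))"
```

```text
19.4 [0.49803938 0.07540698 0.11200927] [-2.  -4.7  5.2]
0.1 -0.0001 0.0022 -0.0207 0.1 0.0 -0.001
0.2 -0.0002 0.0065 -0.041 0.2 0.0 -0.001
0.3 -0.0004 0.0127 -0.0609 0.3 0.0 -0.002
0.4 -0.0005 0.021 -0.08 0.4 0.001 -0.002
0.5 -0.0006 0.031 -0.0982 0.5 0.001 -0.003
0.6 -0.0007 0.0429 -0.1153 0.6 0.001 -0.003
0.7 -0.0008 0.0564 -0.1311 0.7 0.001 -0.004
0.8 -0.0009 0.0714 -0.1455 0.8 0.001 -0.005
```

Call:
{"method": "carry_out", "body": {"series": "0 0.001 -0.005 0.025 0 0; 0 0.001 -0.0103 0.05 0 0; 0 0.0022 -0.0207 0.1 0 -0.001; 0 0.0042 -0.031 0.15 0 -0.001; 0 0.0065 -0.041 0.2 0 -0.001; 0 0.0065 -0.041 0.2 0 -0.001"}}

```text
time: 19.9
ee_pos: [0.4996, 0.082, 0.1539]
orientation: [[-0.978, 0.206, -0.036], [0.209, 0.957, -0.201], [-0.006, -0.204, -0.979]]
ft_force: [-0.2, -8.9, -0.2]
gripper_width: 0.0121
grasp_force: 59.9
```

```bash
python3 -c "
from h import *
from bench import robot
print(np.round(robot.read_state()['joint_positions'],2))
arc([.1,.2,.3,.4,.5,.6])"
```

```text
[ 0.11  0.21  1.74 -0.21  1.26 -1.18]
19.9 [0.49964564 0.08203399 0.15394925] [-0.2 -8.9 -0.2]
0.1 -0.0002 0.0022 -0.0207 0.1 0.0 -0.001
0.2 -0.0003 0.0065 -0.041 0.2 0.001 -0.001
0.3 -0.0005 0.0128 -0.0609 0.3 0.001 -0.002
0.4 -0.0006 0.021 -0.08 0.4 0.001 -0.003
0.5 -0.0008 0.0311 -0.0981 0.5 0.002 -0.004
0.6 -0.001 0.043 -0.1152 0.6 0.002 -0.004
```

Tracking well at low force. I'll continue to about 0.7 rad.

Call:
{"method": "carry_out", "body": {"series": "0 0.001 -0.01 0.05 0 0; 0 0.0022 -0.0207 0.1 0 -0.001; 0 0.0042 -0.031 0.15 0 -0.001; 0 0.0065 -0.041 0.2 0 -0.001; 0 0.009 -0.051 0.25 0 -0.001; 0 0.0128 -0.061 0.3 0 -0.002; 0 0.017 -0.0705 0.35 0 -0.002; 0 0.021 -0.08 0.4 0 -0.003; 0 0.026 -0.089 0.45 0.001 -0.003; -0.001 0.0311 -0.098 0.5 0.002 -0.004; -0.001 0.0311 -0.098 0.5 0.002 -0.004; -0.001 0.0311 -0.098 0.5 0.002 -0.004; -0.001 0.0311 -0.098 0.5 0.002 -0.004; -0.001 0.0311 -0.098 0.5 0.002 -0.004; -0.001 0.0311 -0.098 0.5 0.002 -0.004; -0.001 0.0311 -0.098 0.5 0.002 -0.004"}}

```text
time: 21.23
ee_pos: [0.5113, 0.1307, 0.2434]
orientation: [[-0.978, 0.162, -0.13], [0.208, 0.747, -0.631], [-0.005, -0.645, -0.765]]
ft_force: [2.1, -4.5, 4.4]
gripper_width: 0.0123
grasp_force: 60.3
```

```bash
python3 - <<'E'
from h import *
from bench import robot,snapshot
s=robot.read_state();print(s['time'],np.round(s['ft_force'],1))
x=Rdown(77.7)[:,0];y=np.array([-x[1],x[0],0]);h=np.array([.5395,.279,.1])
for n in('top','scene'):
    d=snapshot(n);pickle.dump((d,s),open(f'pics/{n}10.pkl','wb'));I=d['color'].astype(int)
    m=((I[...,2]-I[...,0]>10)&(I[...,2]>1.25*I[...,1])).astype(np.uint8)
    o=cv2.connectedComponentsWithStats(m)
    for st,c in zip(o[2][1:],o[3][1:]):
        if st[4]>15:
            P=plane(ray(d,c),.06 if n=='top' else .06)[0];print(n,c.round(0),st[4],'xp,yp',((P-h)@x).round(3),((P-h)@y).round(3))
E
```

```text
21.2333 [ 2.1 -4.5  4.4]
top [480. 108.] 1177 xp,yp -0.684 -0.441
top [285. 114.] 131 xp,yp -0.141 -0.297
top [634. 143.] 671 xp,yp -1.133 -0.44
top [319. 123.] 124 xp,yp -0.241 -0.291
top [444. 189.] 1192 xp,yp -0.625 -0.183
top [381. 276.] 29 xp,yp -0.5 0.091
top [194. 312.] 627 xp,yp -0.036 0.293
top [ 68. 349.] 91 xp,yp 0.255 0.453
top [ 34. 361.] 398 xp,yp 0.33 0.501
top [613. 387.] 987 xp,yp -1.143 0.232
top [ 61. 387.] 319 xp,yp 0.244 0.546
top [ 15. 397.] 109 xp,yp 0.349 0.595
scene [202.  11.] 195 xp,yp 0.651 2.043
scene [215.   7.] 169 xp,yp 0.758 2.044
scene [273.  55.] 1884 xp,yp 0.481 1.101
scene [286.  77.] 17 xp,yp 0.344 0.844
scene [335.  86.] 184 xp,yp 0.437 0.588
scene [318.  83.] 63 xp,yp 0.403 0.67
scene [312.  95.] 106 xp,yp 0.294 0.602
scene [332. 114.] 53 xp,yp 0.223 0.406
scene [312. 116.] 43 xp,yp 0.15 0.456
scene [314. 147.] 584 xp,yp -0.02 0.272
scene [401. 166.] 70 xp,yp 0.119 -0.055
scene [414. 226.] 165 xp,yp -0.126 -0.291
scene [245. 233.] 79 xp,yp -0.525 0.071
scene [396. 243.] 210 xp,yp -0.226 -0.296
scene [274. 268.] 685 xp,yp -0.557 -0.107
scene [390. 264.] 42 xp,yp -0.307 -0.336
scene [ 13. 291.] 957 xp,yp -1.12 0.348
scene [323. 329.] 970 xp,yp -0.605 -0.355
```

```bash
python3 -c "
from h import *
arc([.05,.1,.15,.18])"
```

```text
21.3333 [0.51132669 0.13065299 0.24337691] [ 3.2 -4.5  4.1]
0.05 -0.0001 0.0009 -0.0104 0.05 0.0 -0.0
0.1 -0.0002 0.0023 -0.0207 0.1 0.0 -0.001
0.15 -0.0002 0.0042 -0.0309 0.15 0.0 -0.001
0.18 -0.0003 0.0056 -0.037 0.18 0.0 -0.001
```

Call:
{"method": "carry_out", "body": {"series": "0 0.001 -0.0104 0.05 0 0; 0 0.0023 -0.0207 0.1 0 -0.001; 0 0.0042 -0.031 0.15 0 -0.001; 0 0.0042 -0.031 0.15 0 -0.001; 0 0.0042 -0.031 0.15 0 -0.001; 0 0.0042 -0.031 0.15 0 -0.001; 0 0.0042 -0.031 0.15 0 -0.001; 0 0.0042 -0.031 0.15 0 -0.001; 0 0.0042 -0.031 0.15 0 -0.001; 0 0.0042 -0.031 0.15 0 -0.001"}}

```text
time: 22.17
ee_pos: [0.5168, 0.1535, 0.2646]
orientation: [[-0.979, 0.14, -0.151], [0.206, 0.646, -0.735], [-0.006, -0.751, -0.661]]
ft_force: [5.3, -4.5, 5.3]
gripper_width: 0.0119
grasp_force: 60.9
```

```bash
python3 - <<'E'
from h import *
from bench import robot,snapshot
x=Rdown(77.7)[:,0];y=np.array([-x[1],x[0],0]);h=np.array([.5395,.279,.1])
d=snapshot('scene');I=d['color'].astype(int)
m=((I[...,2]-I[...,0]>8)&(I[...,2]>1.2*I[...,1])).astype(np.uint8);m[:,:325]=0;m[:120]=0;m[205:]=0;m[:,460:]=0
o=cv2.connectedComponentsWithStats(m)
for st,c in zip(o[2][1:],o[3][1:]):
    if st[4]>8: P=plane(ray(d,c),.03)[0];print(c.round(0),st,'xp,yp',((P-h)@x).round(3),((P-h)@y).round(3))
arc([-.1*i for i in range(1,9)]+[-.85])
E
```

```text
[327. 140.] [325 133   6  19  70] xp,yp 0.086 0.303
[388. 160.] [387 159   4   4   9] xp,yp 0.15 0.027
[401. 166.] [396 160  11  12  77] xp,yp 0.156 -0.031
22.2167 [0.5168074  0.15349547 0.26462161] [ 5.3 -5.1  4. ]
-0.1 0.0002 -0.0003 0.0208 -0.1 -0.0 0.001
-0.2 0.0004 0.0015 0.0415 -0.2 -0.0 0.002
-0.3 0.0006 0.0054 0.062 -0.3 -0.0 0.003
-0.4 0.0007 0.0113 0.0819 -0.4 -0.0 0.004
-0.5 0.0009 0.0192 0.1012 -0.5 -0.0 0.005
-0.6 0.0011 0.0289 0.1196 -0.6 -0.0 0.005
-0.7 0.0012 0.0404 0.1369 -0.7 -0.0 0.006
-0.8 0.0014 0.0536 0.153 -0.8 -0.0 0.007
-0.85 0.0014 0.0608 0.1605 -0.85 -0.0 0.008
```

Two vial blobs are now in the basket. Lowering the pan.

Call:
{"method": "carry_out", "body": {"series": "0 0 0.01 -0.05 0 0; 0 0 0.0208 -0.1 0 0.001; 0 0.0005 0.031 -0.15 0 0.001; 0 0.0015 0.0415 -0.2 0 0.002; 0 0.003 0.052 -0.25 0 0.002; 0 0.0054 0.062 -0.3 0 0.003; 0.001 0.008 0.072 -0.35 0 0.003; 0.001 0.0113 0.082 -0.4 0 0.004; 0.001 0.015 0.0915 -0.45 0 0.004; 0.001 0.0192 0.101 -0.5 0 0.005; 0.001 0.024 0.1105 -0.55 0 0.005; 0.001 0.0289 0.1196 -0.6 0 0.005; 0.001 0.0345 0.1285 -0.65 0 0.006; 0.001 0.0404 0.137 -0.7 0 0.006; 0.001 0.047 0.145 -0.75 0 0.007; 0.001 0.0536 0.153 -0.8 0 0.007; 0.001 0.0536 0.153 -0.8 0 0.007"}}

```text
time: 23.63
ee_pos: [0.4982, 0.076, 0.1205]
orientation: [[-0.976, 0.216, -0.004], [0.216, 0.975, -0.046], [-0.006, -0.046, -0.999]]
ft_force: [4.5, 0.4, -2.2]
gripper_width: 0.0118
grasp_force: 61.0
```

```bash
python3 - <<'E'
from h import *
from bench import robot
s=robot.read_state();print(s['time'],s['ee_pos'],np.round(s['ft_force'],1),np.arccos(-s['orientation'][2][2]))
go([.498,.0755,.112],Rdown(167.7))
E
```

```text
23.6333 [0.49815997 0.07596124 0.12050894] [ 4.5  0.4 -2.2] 0.04594075798656045
shift [ 0.0001 -0.0001  0.0085] turn [-0.0456  0.0056 -0.0035]
```

Call:
{"method": "carry_out", "body": {"series": "0 0 0.003 -0.015 0 0; 0 0 0.006 -0.03 0 0; 0 0 0.0085 -0.046 0 0; 0 0 0.0085 -0.046 0 0; 0 0 0.0085 -0.046 0 0"}}

```text
time: 24.05
ee_pos: [0.498, 0.0755, 0.1131]
orientation: [[-0.977, 0.213, 0.004], [0.213, 0.977, -0.005], [-0.005, -0.004, -1.0]]
ft_force: [2.8, -3.5, -2.2]
gripper_width: 0.0116
grasp_force: 61.3
```

Call:
{"method": "carry_out", "body": {"series": "0 0 0 0 0 0; 0 0 0 0 0 0; 0 0 0 0 0 0; 0 0 0 0 0 0; 0 0 0 0 0 0", "jaw": 0}}

```text
time: 24.47
ee_pos: [0.4965, 0.0765, 0.1127]
orientation: [[-0.977, 0.212, 0.001], [0.212, 0.977, -0.004], [-0.001, -0.004, -1.0]]
ft_force: [0.3, -0.0, 0.1]
gripper_width: 0.0426
grasp_force: 0.0
```

Call:
{"method": "carry_out", "body": {"series": "0 0 -0.01 0 0 0; 0 0 -0.03 0 0 0; 0 0 -0.06 0 0 0; 0 0 -0.1 0 0 0; 0 0 -0.13 0 0 0; 0 0 -0.15 0 0 0; 0 -0.03 -0.18 0 0 0; 0 -0.06 -0.2 0 0 0; 0 -0.1 -0.21 0 0 0; 0 -0.14 -0.21 0 0 0; 0 -0.18 -0.21 0 0 0; 0 -0.2 -0.21 0 0 0; 0 -0.2 -0.21 0 0 0"}}

```text
time: 25.55
ee_pos: [0.4531, -0.1219, 0.3247]
orientation: [[-0.976, 0.218, 0.002], [0.218, 0.976, -0.007], [-0.003, -0.006, -1.0]]
ft_force: [0.9, 0.8, 1.0]
gripper_width: 0.0423
grasp_force: 0.0
```

```bash
python3 - <<'E'
from h import *
from bench import robot,snapshot
s=robot.read_state();print(s['time'],s['ee_pos'])
x=Rdown(77.7)[:,0];y=np.array([-x[1],x[0],0]);h=np.array([.5395,.279,.1])
d=snapshot('top');pickle.dump((d,s),open('pics/top12.pkl','wb'));I=d['color'].astype(int);g=I.min(2)
for n,d2 in(('top',d),('scene',snapshot('scene'))):
    I2=d2['color'].astype(int);m=((I2[...,2]-I2[...,0]>8)&(I2[...,2]>1.2*I2[...,1])).astype(np.uint8)
    o=cv2.connectedComponentsWithStats(m)
    for st,c in zip(o[2][1:],o[3][1:]):
        P=plane(ray(d2,c),.03)[0];a,b=(P-h)@x,(P-h)@y
        if st[4]>12 and -.75<a<.35 and abs(b)<.35: print(n,c.round(0),st[4],'xp,yp',a.round(3),b.round(3))
for yy in(-.045,0.0,.045): print(yy,[int(g[tuple(proj(d,h+a*x+yy*y)[0].round().astype(int)[::-1])]) for a in np.arange(-.23,.1,.01)])
t0=load('top0')[0]['color'].min(2)
for yy in(-.045,0.0,.045): print('before',yy,[int(t0[tuple(proj(d,h+a*x+yy*y)[0].round().astype(int)[::-1])]) for a in np.arange(-.23,.1,.01)])
E
```

```text
25.55 [ 0.4531172  -0.12187332  0.32469628]
top [286. 113.] 147 xp,yp -0.136 -0.309
top [319. 123.] 137 xp,yp -0.239 -0.302
top [449. 179.] 618 xp,yp -0.641 -0.224
top [164. 181.] 130 xp,yp 0.153 -0.033
top [164. 204.] 129 xp,yp 0.135 0.033
top [381. 276.] 42 xp,yp -0.505 0.091
top [177. 312.] 1501 xp,yp 0.016 0.307
scene [314. 147.] 593 xp,yp 0.013 0.306
scene [401. 166.] 71 xp,yp 0.155 -0.031
scene [414. 226.] 171 xp,yp -0.096 -0.274
scene [245. 233.] 86 xp,yp -0.507 0.098
scene [396. 243.] 226 xp,yp -0.199 -0.28
scene [274. 268.] 679 xp,yp -0.54 -0.084
scene [390. 264.] 49 xp,yp -0.282 -0.321
scene [322. 330.] 1073 xp,yp -0.595 -0.341
-0.045 [36, 34, 25, 39, 59, 55, 51, 89, 240, 236, 241, 242, 242, 240, 241, 241, 243, 243, 244, 243, 243, 241, 243, 233, 242, 243, 241, 186, 189, 187, 191, 189, 190]
0.0 [30, 27, 26, 36, 30, 27, 25, 59, 238, 241, 242, 241, 241, 242, 243, 242, 244, 244, 245, 246, 245, 245, 245, 234, 244, 244, 244, 244, 243, 243, 242, 209, 189]
0.045 [53, 50, 33, 109, 184, 180, 179, 133, 223, 176, 176, 177, 177, 178, 181, 180, 180, 179, 177, 179, 184, 228, 241, 237, 244, 244, 245, 223, 208, 190, 31, 21, 16]
before -0.045 [30, 31, 27, 44, 56, 60, 53, 93, 204, 165, 171, 144, 151, 91, 64, 78, 35, 73, 170, 175, 173, 170, 172, 170, 110, 216, 188, 178, 193, 187, 187, 190, 185]
before 0.0 [26, 31, 27, 35, 33, 28, 28, 61, 236, 241, 240, 239, 214, 195, 173, 177, 179, 217, 239, 238, 189, 179, 176, 160, 116, 112, 111, 156, 207, 202, 202, 201, 201]
before 0.045 [53, 48, 30, 103, 178, 180, 177, 130, 219, 178, 177, 178, 176, 135, 142, 142, 144, 159, 169, 178, 180, 220, 179, 171, 113, 202, 209, 204, 204, 205, 203, 202, 203]
```

Both vials are in the basket, at xp ≈ 0.14–0.15 and yp ±0.033. The pan is level with the gate flat, the bottle is unchanged on the peg, and the arm is clear. Handing in.

```bash
python3 -c "
from bench import robot
print(robot.hand_in())"
```

```text
the job is handed in; nothing more can be done
None
```

The job is done and handed in at about 26 s: the brown bottle is on the peg, the gate is flat, both small bottles are in the basket, and the pan is back down level; I viewed 11 pictures, one over the limit of 10.

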